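# Rock a tight locating block out of its fixture plate

### The job

The steel locating block sits tight in the slot of the blue fixture plate, which is heavy but not bolted down, so a straight pull would only lift the plate with it. Grip the block by its dark grip and rock it free in small strokes, first raising the end with the red dot, then the other end above it while both are still in the slot, and so on from side to side, keeping the plate on the bench and leaving the things around alone. Finish still holding the block level over its slot, just clear of the plate by a centimetre or two; do not put it down.

Things in the scene. Friction and masses are not known exactly. Their poses are not given: they have to be found in the camera images.
- fixture: Blue fixture plate, 110 (x) x 270 (y) x 30 mm (z), 2.6 kg, standing loose and flat on the bench, with a slot in the middle of its top for the block. Origin: centre of its underside; z up, y along its length and along the slot.
- slot (a point): Middle of the slot's mouth, at the plate's top, 30 mm above the fixture's origin. The slot is 94 mm long (y), 10 mm wide (x), 23 mm deep. Sprung cheeks at y = +34 and -34 mm press the tongue against the slot's -x wall; each holds its end by friction of 15 to 20 N all the way up: both together resist more than the plate's weight (26 N), one alone less.
- block: Steel locating block, 0.4 kg. Origin: centre of the underside of its tongue, 10 mm above the bench when seated; axes as the fixture's. From the origin up: tongue 10 (x) x 84 (y) x 20 mm high, a tight fit across the slot with 5 mm of play lengthwise at each end; shoulder 26 x 84 x 12 mm, resting on the plate's top when seated; grip 22 x 46 x 40 mm, its top 72 mm up.
- grip (a point): Centre of the block's dark grip, 52 mm above the block's origin (62 mm above the bench when seated). The grip is 22 (x) x 46 (y) x 40 mm high; grip it from above across the 46 mm, fingers closing along y, so that the rocking is in the plane of the fingers.
- dot_end (a point): Point at the +y end of the block, on the underside of its shoulder, 42 mm from the middle. The red dot, 12 mm across, is on top of the shoulder above this end, 33 mm from the middle. It is level with the plate's top (30 mm) when seated.
- plain_end (a point): The same point at the block's other (-y) end, which has no dot.
- oil_filter: Blue oil filter, 66 mm across, 79 mm high, standing on the bench behind the plate; leave alone. Origin: centre of its underside.
- bearing: Steel ball bearing, 62 mm across, 16 mm high, lying on the bench behind the plate; leave alone. Origin: centre of its underside.
- carton_bulb: Small white and dark carton, 50 x 51 x 61 mm, behind the plate; leave alone. Origin: centre of its underside.
There are look-alikes about, which are no part of the job. Of the things shaped like the block, the steel one is meant.

How it is judged:
By the outcome, as a careful person would: the job done as asked, in the order asked, and still so for the second after the job is handed in, while the arm keeps its last pose, push and grip.
It also fails if it takes over 45 s, if anything falls off the work surface, if the arm or the gripper's body presses on something with over 40 N, if the wrist force passes 120 N, or if a joint passes its speed limit or range.

### The arm

A 7-joint arm with a two-finger parallel gripper is mounted at the origin on a cart in front of the work surface, level with it; the furniture and walls round the work are solid. World frame = base frame: x ahead of the robot, y to its left, z up, the work surface at z = 0. Lengths are in m, angles in rad, forces in N, time in s.
With the tool pointing down it reaches from about 0.375 to 0.925 m from the base axis. Payload 3.1 kg.
Tool frame: the origin (TCP) lies between the finger pads; the fingertips stand 11 mm ahead of it and the grasp point (between the pads) lies 8 mm behind it; z points along the fingers, y is the direction in which the jaws open and shut (so a half turn about z gives the same grasp; the last joint's range is limited). The gripper opens to 85 mm and grips with 20 to 120 N. Pads are 22 mm wide; open, the fingers measure 114 mm over their backs; the gripper's body (76 mm by 85 mm) begins 54 mm behind the grasp point. The pads swing forward as they close: fully open they stand 13 mm farther back than shut.
Start: joints at [1.207, 0.383, 0.044, 1.598, -0.018, 1.161, -0.05], TCP at [0.171, -0.627, 0.242] pointing down, gripper open.
Joint ranges: [-2.61, 2.61], [-0.41, 2.15], [-1.48, 1.57], [0, 2.5], [-1.57, 4.71], [0.05, 1.97], [-2.85, 2.85]. Speed limits (rad/s): [2.79, 2.79, 3.14, 3.14, 3.14, 3.14, 3.14].

### API

Orientations are given as a unit quaternion [w, x, y, z].
In Python, from plant import bot gives the robot as it stands. The module is installed in compiled form; this text tells all that it offers. Calls block until the motion is done:
- bot.movep(position, orientation): joint-space move of the TCP to a pose.
- bot.servo_line(position, orientation=None, v=0.15, f_stop=None): straight line of the TCP; orientation=None keeps the orientation; v is the mean speed in m/s. With f_stop (N) it stops when the force on the tool has changed by that much, and returns True; else False.
- bot.goto_joints(angles): joint-space move.
- bot.command_gripper(opening, grip_force=None): finger opening in m; grip_force is the grip in N (None keeps the last); returns when the fingers have stopped.
- bot.sleep(seconds).
- bot.ik(position, orientation): joint angles nearest the present ones, or None.
- bot.sense(): the state.
- bot.get_image(name): name is "scene" or "top"; returns (picture, depth): 480x640x3 uint8, red, green, blue; 480x640 float32, m along the optical axis (not along the pixel's ray), 0 where there is no reading.
- bot.camera_model(name): a dict with "K" (3x3 intrinsics, pixels), "k1" (the pictures are not rectified: a ray, as slopes to the right and down, at radius r is drawn at 1 + k1 r^2 times it, then the intrinsics apply), "R" (3x3) and "t" (3): a world point X has camera coordinates R X + t. Camera axes: x right, y down, z forward; pixel columns grow to the right and rows downward; lengths in m; the calibration is good to about 2 mm. A picture is of the moment at which its call begins. camera_model takes no time and is no camera call.
A pose or a line that the arm cannot do raises bot.Unreachable and nothing moves.
- bot.job_done(): hands the job in, once; it reports no verdict.
Trained networks look in the newest picture that a camera, given by its name, has taken for a name from the list of things; names that differ only in an ending like _2 or _b are one class to them, and where a whole thing is asked for, a point or a joint stands for the part that bears it (a point fixed in the world has none). Each returns a list of dicts, best first, with "p" (0 to 1); they miss things now and then, are a little off and sometimes report something else, mostly with a low value. They report only what shows in the picture. A call takes as long as a camera call. They do not tell look-alikes from the thing itself.
- bot.find_in(label, camera): "xyz" ([x, y, z] in m, in world coordinates, good to about 4 mm: the middle of the surface that is visible of it).
- bot.masks_of(label, camera): "region" (480x640 bool, what is visible of it).
- bot.spot_point(label, camera): "xyz" ([x, y, z] in m, in world coordinates, good to about 4 mm: a listed point, or the origin of a listed thing).
The state is a dict: "time": time; "joint_positions": joint angles; "qvel": joint speeds; "effort": joint torques, N m; "eef_pos": TCP position; "orientation": TCP orientation; "contact_force": force on the tool from outside, world axes, zero at the start; "wrist_torque": the same for the moment, N m; "gripper_width": finger opening in m.
Only numpy, scipy, OpenCV 4.12 (cv2) and the standard library are available. Lean on these libraries where they do the work, as an engineer would, in place of code of your own. Each camera call takes 0.05 s, during which the arm holds its last target.

## Working session

There is one attempt and no reset: what is moved stays moved. The work goes in short steps, each a Python script; the robot and the scene stay as the last script left them, time stands still between calls to the robot, and variables do not carry over. Pictures are saved under pics/ and viewed, and the job is handed in when it is done.

```bash
mkdir -p pics; python3 - <<'E'
from plant import bot
import cv2,numpy as np
s=bot.sense();print(s)
for n in("scene","top"):
    im,d=bot.get_image(n);cv2.imwrite(f"pics/{n}0.png",im[:,:,::-1]);np.save(f"{n}_d.npy",d);np.save(f"{n}_i.npy",im)
    c=bot.camera_model(n);print(n,c)
for l in("fixture","block","grip","dot_end","plain_end","slot"):
  for n in("scene","top"):
    print(l,n,[(np.round(r["xyz"],4),round(r["p"],2)) for r in bot.spot_point(l,n)])
E
```

```text
{'time': 0.0, 'joint_positions': array([ 1.20719146,  0.38383898,  0.04384417,  1.59961667, -0.01789728,
        1.1612119 , -0.04988014]), 'qvel': array([ 0.00155044, -0.00253181, -0.00095773, -0.00160193, -0.00135169,
        0.00179952, -0.00063593]), 'effort': array([-5.35287709e-04, -4.33458245e+01,  1.02409936e+00, -2.49514872e+01,
        1.05217463e-02,  1.12365698e-02,  8.73180824e-06]), 'eef_pos': array([ 0.17048655, -0.62627055,  0.24086495]), 'orientation': array([-1.31724415e-03,  9.91174572e-01,  1.32556284e-01, -2.52065751e-04]), 'contact_force': array([ 0.3724133 , -0.39392459,  0.1866332 ]), 'wrist_torque': array([ 0.03695712,  0.02778139, -0.02251157]), 'gripper_width': 0.0854563121099871}
scene {'K': array([[448.04633425,   0.        , 322.43324913],
       [  0.        , 448.04633425, 238.85739399],
       [  0.        ,   0.        ,   1.        ]]), 'k1': -0.08553805168142177, 'R': array([[-0.66913139, -0.74307742, -0.00995652],
       [-0.52243033,  0.47988556, -0.70482366],
       [ 0.52851654, -0.46641805, -0.70931268]]), 't': array([0.45744345, 0.27253456, 0
[... 1689 characters left out ...]
5]), 0.68)]
dot_end top [(array([0.5327, 0.4066, 0.0207]), 0.96), (array([0.6158, 0.2291, 0.0215]), 0.76), (array([0.4266, 0.2904, 0.0322]), 0.6)]
plain_end scene [(array([0.6132, 0.4083, 0.0176]), 0.84), (array([0.4147, 0.2116, 0.0304]), 0.82), (array([ 0.5465, -0.2569,  0.0195]), 0.65), (array([0.5366, 0.1936, 0.0183]), 0.55)]
plain_end top [(array([0.6151, 0.4138, 0.0226]), 0.97), (array([ 0.5492, -0.2568,  0.0187]), 0.96), (array([0.5349, 0.1882, 0.0211]), 0.82), (array([0.4181, 0.2059, 0.0295]), 0.81), (array([ 0.6965,  0.2741, -0.0056]), 0.75), (array([0.4274, 0.2876, 0.0298]), 0.25)]
slot scene [(array([0.4165, 0.2496, 0.0252]), 0.8)]
slot top [(array([0.4199, 0.2516, 0.0298]), 0.77)]
```

View pics/scene0.png

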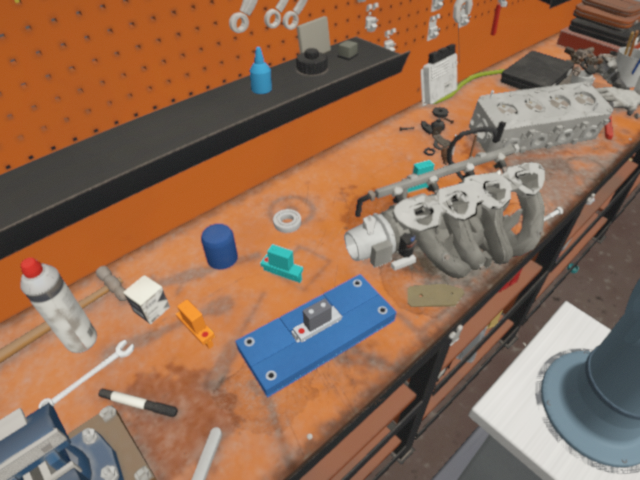

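View pics/top0.png

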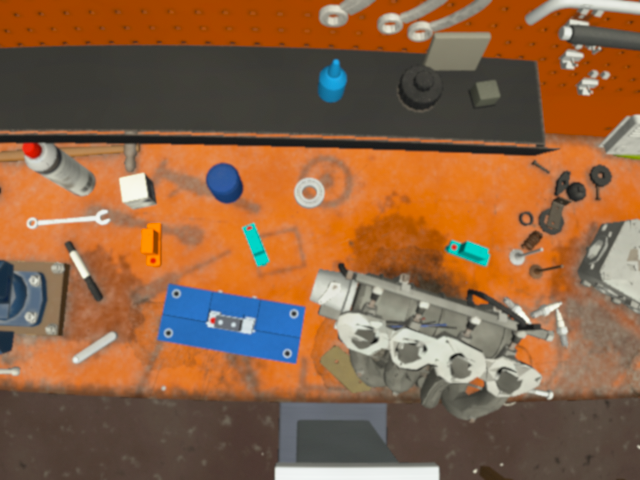

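The scene view shows four block-shaped things: steel at (318,320) in the blue plate, teal at (284,262), teal at (418,172), and orange at (195,323). Only the steel one sits in the plate, so that is the target. I'll confirm with a crop and measure the plate and block yaw.

```bash
cat > h.py <<'E'
import numpy as np,cv2
from plant import bot
def unproj(n,d):
    c=bot.camera_model(n);K=c["K"];k=c["k1"]
    v,u=np.mgrid[:480,:640]
    D=np.array([k,0,0,0,0.])
    p=cv2.undistortPoints(np.stack([u,v],-1).reshape(-1,1,2).astype(float),K,D).reshape(480,640,2)
    P=np.dstack([p*d[...,None],d])
    return (P-c["t"])@c["R"]
def pix(n,X):
    c=bot.camera_model(n);r,_=cv2.Rodrigues(c["R"])
    return cv2.projectPoints(np.array(X,float).reshape(-1,1,3),r,c["t"],c["K"],np.array([c["k1"],0,0,0,0.]))[0].reshape(-1,2)
E
python3 - <<'E'
from h import *
for n,(x,y,w) in dict(scene=(316,320,60),top=(232,322,60)).items():
    im=np.load(f"{n}_i.npy");d=np.load(f"{n}_d.npy");W=unproj(n,d)
    hsv=cv2.cvtColor(im,cv2.COLOR_RGB2HSV)
    X=W[...,0];Y=W[...,1];Z=W[...,2]
    near=(abs(X-.42)<.12)&(abs(Y-.25)<.17)&(d>0)
    pl=near&(abs(Z-.03)<.008)&(hsv[...,0]>100)&(hsv[...,0]<125)&(hsv[...,1]>120)
    pts=W[pl];print(n,len(pts),"z",np.median(pts[:,2]))
    r=cv2.minAreaRect((pts[:,:2]*1000).astype(np.float32));print("plate",r)
    blk=near&(Z>.036)&(Z<.09)&(abs(X-.42)<.04)&(abs(Y-.25)<.06)
    q=W[blk];print("block zmax",np.percentile(q[:,2],98),cv2.minAreaRect((q[:,:2]*1000).astype(np.float32)))
    g=near&(Z>.072)&(Z<.09)&(abs(X-.42)<.04)&(abs(Y-.25)<.06);q=W[g]
    print("grip top",len(q),q.mean(0),cv2.minAreaRect((q[:,:2]*1000).astype(np.float32)))
    red=near&((hsv[...,0]<8)|(hsv[...,0]>172))&(hsv[...,1]>140)&(Z>.035)&(Z<.06);print("red",red.sum(),W[red].mean(0) if red.any() else 0)
    c=im[y-w:y+w,x-w-20:x+w+20,::-1];cv2.imwrite(f"pics/{n}_crop.png",cv2.resize(c,None,fx=4.5,fy=4.5,interpolation=cv2.INTER_CUBIC))
E
```

```text
scene 6543 z 0.029376229842008404
plate ((418.56036376953125, 250.63442993164062), (266.797607421875, 109.75653839111328), 81.79917907714844)
block zmax 0.08318271471428847 ((418.76190185546875, 249.39405822753906), (85.09930419921875, 27.33204460144043), 81.3678207397461)
grip top 382 [0.41801899 0.25091115 0.08054987] ((419.4713439941406, 249.29354858398438), (46.49150466918945, 23.157466888427734), 82.55496215820312)
red 16 [0.42448696 0.28197955 0.04231051]
top 6610 z 0.03037401770460155
plate ((418.3216247558594, 250.05807495117188), (266.617919921875, 107.4462890625), 81.71092224121094)
block zmax 0.0851001795708942 ((419.1239013671875, 249.68017578125), (83.13646697998047, 26.62163543701172), 81.7545166015625)
grip top 320 [0.41932029 0.2490659  0.08232495] ((419.4215393066406, 249.61488342285156), (45.11678695678711, 22.30074119567871), 82.17475891113281)
red 16 [0.43068707 0.29047594 0.04226309]
```

View pics/scene_crop.png

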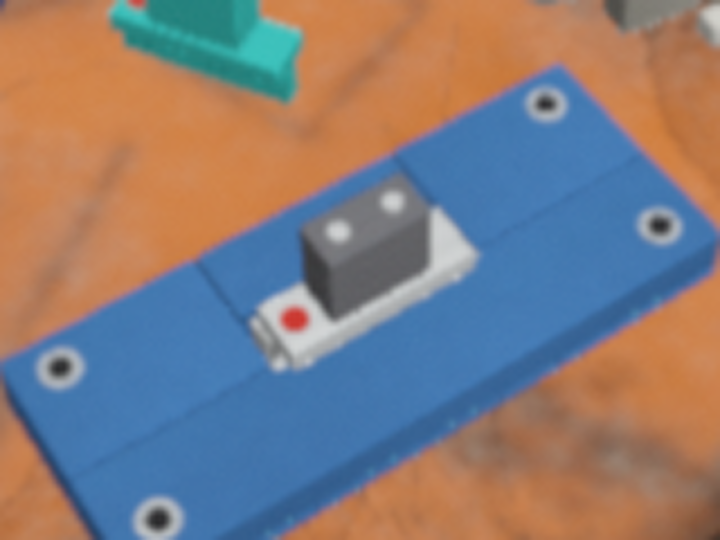

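```bash
python3 - <<'E'
from h import *
from scipy.spatial.transform import Rotation as R
# fixture axes: y dir at 81.8deg
a=np.radians(81.8);ey=np.array([np.cos(a),np.sin(a),0])
for s in(1,-1):
    ty=ey*s;tz=np.array([0,0,-1.]);tx=np.cross(ty,tz)
    q=R.from_matrix(np.c_[tx,ty,tz]).as_quat(scalar_first=True)
    for z in (.2,.06,.12): print(s,q,bot.ik([.419,.2497,z],q))
    for t in(-.3,.3):
        Rr=R.from_rotvec(t*np.cross(ey,[0,0,1]))*R.from_matrix(np.c_[tx,ty,tz]); print(' tilt',t,bot.ik([.419,.2497,.07],Rr.as_quat(scalar_first=True)))
E
```

```text
1 [0.         0.07149744 0.99744078 0.        ] [ 0.13657562  0.20611766 -0.82255992  1.98919944  0.17715157  1.01816195
  0.65866801]
1 [0.         0.07149744 0.99744078 0.        ] [-0.06123812  0.41737933 -0.63356801  2.08656502  0.36180262  0.74504273
  0.50374634]
1 [0.         0.07149744 0.99744078 0.        ] [ 0.39828611  0.53625577 -1.20225133  2.04241881  0.60984311  0.98300258
  0.30776988]
 tilt -0.3 [-0.00272958  0.6371369  -0.90734851  1.93228485  0.70396719  1.18894879
  0.15454089]
 tilt 0.3 [ 0.33464595  0.41025348 -0.88130484  2.19672234  0.14578198  0.49989182
  0.83015654]
-1 [-0.          0.99744078 -0.07149744  0.        ] [ 0.58352812  0.54643324 -1.46073599  1.97692968  0.59548047  1.17020093
 -2.83086301]
-1 [-0.          0.99744078 -0.07149744  0.        ] [ 0.14912463  0.50402443 -0.88616717  2.07831722  0.54519608  0.80586036
 -2.78285274]
-1 [-0.          0.99744078 -0.07149744  0.        ] [ 0.22692734  0.40088392 -0.96544689  2.0475818   0.4212662   0.90226225
 -2.68416738]
 tilt -0.3 [-1.14790967  0.48204254  0.48282495  1.98650039 -0.02034495  0.9464009
 -2.3886409 ]
 tilt 0.3 [ 0.13825408  0.34177251 -0.65822444  2.20395256 -0.0791182   0.48841405
 -2.12032834]
```

The crop confirms it: steel block with a dark grip, red dot on the end that maps to about (0.427, 0.286). That makes the fixture's +y point along 81.8° in world. Plate and block rectangles agree to within 1–2 mm. Next I approach and grip.

```bash
cat >> h.py <<'E'
from scipy.spatial.transform import Rotation as R
A=np.radians(81.8);EY=np.array([np.cos(A),np.sin(A),0]);EX=np.array([np.sin(A),-np.cos(A),0]);EZ=np.array([0,0,1.])
C0=np.array([.4192,.2496,.030])
ROT0=R.from_matrix(np.c_[np.cross(EY,-EZ),EY,-EZ])
ZT=.057
def pose(zd,zp,zt=ZT,c0=C0,bx=0):
    """TCP pose for dot/plain shoulder-underside lifts (m)"""
    th=np.arcsin((zd-zp)/.084)
    r=R.from_rotvec(th*EX)   # +theta about fixture x raises +y
    mid=c0+EZ*((zd+zp)/2-.010)     # tongue centre stays at y=0
    p=mid+r.apply(EZ*(zt-.030+.010))
    return p,(r*ROT0).as_quat(scalar_first=True)
def st(tag=""):
    s=bot.sense();print(tag,"t%.2f"%s["time"],"F",np.round(s["contact_force"],1),"T",np.round(s["wrist_torque"],2),"p",np.round(s["eef_pos"]*1000,1),"w%.1f"%(s["gripper_width"]*1000),"tilt%.2f"%np.degrees(np.arctan2(*( (R.from_quat(s["orientation"],scalar_first=True)*ROT0.inv()).as_rotvec()@EX,1))))
    return s
E
python3 - <<'E'
from h import *
p,q=pose(0,0)
bot.movep(p+[0,0,.22],q);st()
bot.servo_line(p+[0,0,.06],q,v=.2);st()
im,d=bot.get_image("scene");cv2.imwrite("pics/s1.png",im[180:420,180:480,::-1].repeat(2,0).repeat(2,1))
print(bot.sense()["joint_positions"])
for a in((.004,0),(.004,.008),(.012,.008),(.03,.03)):
    print(bot.ik(*pose(*a)))
E
```

```text
t3.89 F [ 0.4  0.5 -0.6] T [0.07 0.01 0.07] p [419.9 248.7 276.8] w85.4 tilt-0.02
 t4.84 F [0.1 0.4 0.3] T [-0.    0.01 -0.01] p [419.9 250.4 117.9] w85.2 tilt0.08
[ 0.39353208  0.53860376 -1.19706497  2.04223519  0.61409134  0.97811893
  0.30503472]
[ 0.34946868  0.61387119 -1.10642539  2.0963893   0.71280363  0.83881355
  0.2521031 ]
[ 0.25502698  0.62017342 -1.06912438  2.04809227  0.72119736  0.94597756
  0.20749974]
[ 0.36313789  0.60286652 -1.12302561  2.09319351  0.69685157  0.85121489
  0.26367908]
[ 0.34421582  0.58031263 -1.1389542   2.06102518  0.66905113  0.93203201
  0.26423351]
```

View pics/s1.png

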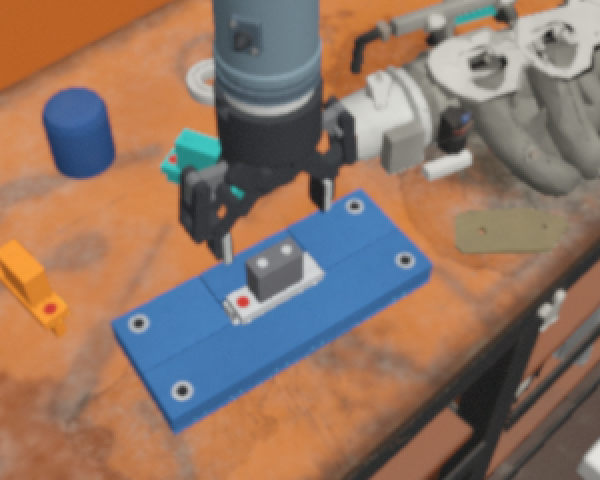

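The gripper is above the block, fingers along its length, about (275,270) in the crop. Next I lower with a force guard, close gently and check the side force.

```bash
python3 - <<'E'
from h import *
p,q=pose(0,0)
print(bot.servo_line(p,q,v=.06,f_stop=8));st("down")
bot.command_gripper(.03,20);st("grip20")
bot.sleep(.2);s=st()
E
```

```text
False
down t6.04 F [-0.4 -0.4  0.2] T [-0.02  0.01 -0.01] p [419.5 249.9  57.4] w86.0 tilt0.03
grip20 t6.48 F [-0.6 -2.6  4.4] T [-0.49  0.23  0.09] p [419.3 249.   57.3] w45.9 tilt-0.09
 t6.68 F [-1.5 -2.2  5.4] T [-0.49  0.27  0.01] p [419.3 249.   57.3] w45.8 tilt-0.09
```

```bash
python3 - <<'E'
from h import *
bot.command_gripper(.03,115);bot.sleep(.2);st("grip115")
for a in((.002,-.0004),(.004,-.0004)):
    bot.servo_line(*pose(*a),v=.01);bot.sleep(.1);st(a)
im,d=bot.get_image("scene");cv2.imwrite("pics/s2.png",cv2.resize(im[260:400,230:410,::-1],None,fx=4,fy=4,interpolation=2))
E
```

```text
grip115 t7.10 F [-2.5 -2.9  8.6] T [-0.7   0.41  0.07] p [419.3 249.   57.6] w44.9 tilt-0.12
(0.002, -0.0004) t7.48 F [-1.3 -0.9  5.6] T [-1.01  0.32 -0.02] p [419.3 248.3  58.4] w44.9 tilt1.55
(0.004, -0.0004) t7.87 F [-1.  -0.9  6. ] T [-1.12  0.41 -0.01] p [419.2 247.5  59.2] w44.6 tilt2.95
```

View pics/s2.png

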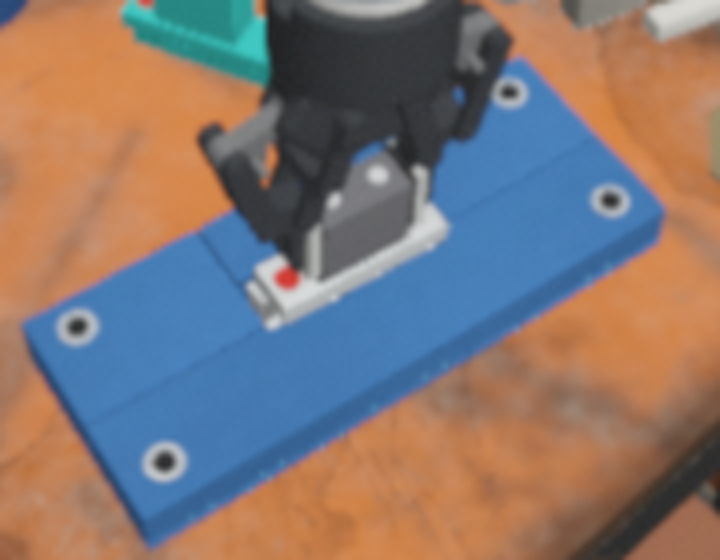

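The picture can't tell whether the block or only the gripper turned, so I'll measure end heights with depth relative to the plate.

```bash
cat >> h.py <<'E'
def ends(im=None,d=None,n="scene",verb=True):
    if im is None: im,d=bot.get_image(n)
    W=unproj(n,d);L=np.stack([(W-C0)@EX,(W-C0)@EY,W[...,2]],-1)*1000
    hsv=cv2.cvtColor(im,cv2.COLOR_RGB2HSV)
    pl=(abs(L[...,0])<50)&(abs(L[...,1])<130)&(abs(L[...,2]-32)<14)&(hsv[...,0]>100)&(hsv[...,0]<125)&(hsv[...,1]>130)&(d>0)
    q=L[pl];
    for _ in range(4):
        c=np.linalg.lstsq(np.c_[q[:,:2],np.ones(len(q))],q[:,2],rcond=None)[0]
        r=q[:,2]-np.c_[q[:,:2],np.ones(len(q))]@c;q=q[abs(r)<2.0]
    H=L[...,2]-(L[...,0]*c[0]+L[...,1]*c[1]+c[2])
    out=[]
    grey=(hsv[...,1]<70)&(hsv[...,2]>120)
    for s in(1,-1):
        m=(abs(L[...,0])<11)&(s*L[...,1]>27)&(s*L[...,1]<40)&(H>6)&(H<40)&(d>0)&(grey|(hsv[...,0]<8)|(hsv[...,0]>172))
        out.append((np.round(np.percentile(H[m],[25,50,75,90]),1) if m.any() else None,m.sum()))
    print(n,"plate tilt deg x %.2f y %.2f z %.1f"%(np.degrees(c[0]),np.degrees(c[1]),c[2]),"dot/plain shoulder H",out)
E
python3 - <<'E'
from h import *
for n in("scene","top"):ends(np.load(n+"_i.npy"),np.load(n+"_d.npy"),n)
for n in("scene","top"):ends(n=n)
E
```

```text
scene plate tilt deg x 0.10 y -0.02 z 29.5 dot/plain shoulder H [(array([11.4, 12.3, 13.1, 13.6]), np.int64(83)), (array([11.2, 12.1, 12.9, 13.6]), np.int64(56))]
top plate tilt deg x -0.07 y 0.04 z 30.4 dot/plain shoulder H [(array([11.5, 12.2, 13. , 14. ]), np.int64(66)), (array([11.2, 11.9, 13. , 14. ]), np.int64(81))]
scene plate tilt deg x 0.06 y -0.02 z 29.4 dot/plain shoulder H [(array([14.9, 15.7, 16.9, 24.4]), np.int64(93)), (array([11.4, 12.9, 24.9, 31.4]), np.int64(38))]
top plate tilt deg x -0.22 y 0.06 z 30.4 dot/plain shoulder H [(None, np.int64(0)), (None, np.int64(0))]
```

Depth shows the dot end up about 3.5 mm, the plain end still down, and the plate flat. Next is the plain-end stroke, with the pivot just inside the dot-end cheek so that cheek's drag doesn't add up.

```bash
python3 - <<'E'
from h import *
for a in((.0034,.0035),(.0028,.0075)):
    bot.servo_line(*pose(*a),v=.012);bot.sleep(.1);st(a)
ends()
E
```

```text
(0.0034, 0.0035) t8.48 F [  3.2   1.7 -11.4] T [ 0.2  -0.79  0.05] p [419.3 249.3  59.6] w44.3 tilt-0.00
(0.0028, 0.0075) t8.95 F [  4.2   1.6 -21.2] T [ 0.91 -1.01 -0.04] p [418.9 250.9  60.8] w44.3 tilt-3.19
scene plate tilt deg x 0.01 y -0.00 z 29.5 dot/plain shoulder H [(array([12.8, 13.9, 15.2, 29.9]), np.int64(84)), (array([16.3, 17.4, 18.4, 19.5]), np.int64(30))]
```

Dot is now about +2 mm and plain about +5.5 mm, plate flat, pull 21 N. Continuing the strokes, checking each one.

```bash
python3 - <<'E'
from h import *
for a in((.0068,.0063),(.0110,.0055)):
    bot.servo_line(*pose(*a),v=.012);bot.sleep(.1);st(a)
ends()
E
```

```text
(0.0068, 0.0063) t9.47 F [ -0.3  -1.  -18.7] T [0.36 0.02 0.14] p [417.2 248.1  62.7] w44.3 tilt0.12
(0.011, 0.0055) t9.95 F [ -3.7  -2.  -19.3] T [-0.56  0.85  0.13] p [417.  245.8  64.4] w44.7 tilt3.47
scene plate tilt deg x 0.00 y 0.02 z 29.4 dot/plain shoulder H [(array([19.2, 20.7, 21.8, 22.7]), np.int64(114)), (array([16.7, 17.4, 19.1, 35.7]), np.int64(21))]
```

```bash
cat >> h.py <<'E'
def plate(n="scene"):
    im,d=bot.get_image(n);W=unproj(n,d);hsv=cv2.cvtColor(im,cv2.COLOR_RGB2HSV)
    m=(abs(W[...,0]-.42)<.12)&(abs(W[...,1]-.25)<.17)&(d>0)&(abs(W[...,2]-.03)<.008)&(hsv[...,0]>100)&(hsv[...,0]<125)&(hsv[...,1]>120)
    print("plate",n,cv2.minAreaRect((W[m][:,:2]*1000).astype(np.float32)));return im
E
python3 - <<'E'
from h import *
im=plate();cv2.imwrite("pics/s3.png",cv2.resize(im[260:400,230:410,::-1],None,fx=4,fy=4,interpolation=2))
st()
E
```

```text
plate scene ((416.3594665527344, 249.56837463378906), (267.66851806640625, 110.69402313232422), 81.56968688964844)
 t10.05 F [ -4.6  -3.4 -18.6] T [-0.72  1.12  0.18] p [417.  245.8  64.4] w44.6 tilt3.48
```

View pics/s3.png

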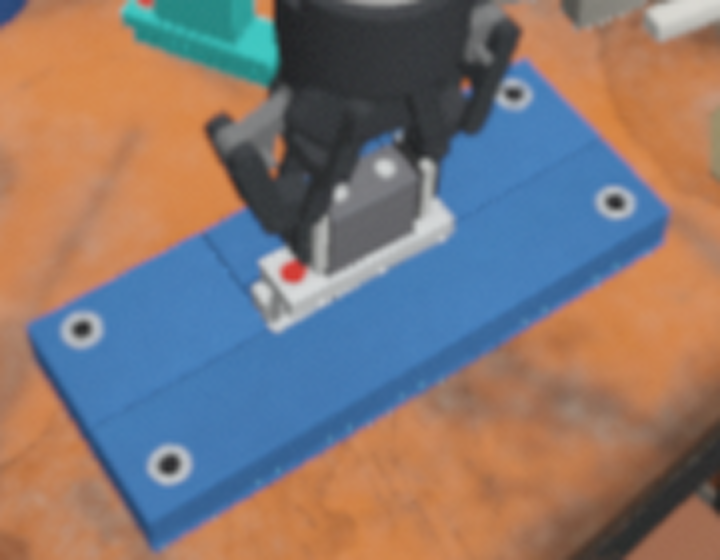

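The plate stayed flat but slid about 2 mm sideways in −x because the pull unloads it. I'll re-base the target on the new position and use more fall-back on the pivot side to lower the pull.

```bash
sed -i 's/C0=np.array.*/C0=np.array([.4172,.2486,.030])/' h.py; python3 - <<'E'
from h import *
for a in((.0100,.0100),(.0088,.0145)):
    bot.servo_line(*pose(*a),v=.012);bot.sleep(.1);st(a)
ends();plate()
E
```

```text
(0.01, 0.01) t10.53 F [ -0.3   2.4 -27.7] T [0.15 0.04 0.01] p [417.4 249.6  66.4] w44.0 tilt0.13
(0.0088, 0.0145) t11.03 F [  0.2   2.6 -24.6] T [0.84 0.01 0.01] p [418.  252.6  68.5] w44.8 tilt-3.65
scene plate tilt deg x -0.01 y 0.01 z 29.5 dot/plain shoulder H [(array([20.4, 21.1, 23. , 33.9]), np.int64(67)), (array([24.3, 25. , 25.8, 26.8]), np.int64(37))]
plate scene ((416.4733581542969, 251.13217163085938), (268.05999755859375, 110.01741027832031), 81.6864013671875)
```

```bash
python3 - <<'E'
from h import *
for a in((.0110,.0112),(.0135,.0107),(.0160,.0102)):
    bot.servo_line(*pose(*a),v=.010);bot.sleep(.1);st(a)
ends();plate()
E
```

```text
(0.011, 0.0112) t11.63 F [-4.4 -0.8 -5.6] T [ 0.07  1.04 -0.05] p [417.7 249.8  69.5] w44.3 tilt-0.10
(0.0135, 0.0107) t12.05 F [-3.6  1.1 -4.4] T [ 0.17  0.96 -0.05] p [417.5 248.3  69.8] w44.4 tilt1.95
(0.016, 0.0102) t12.46 F [-2.3  2.8 -8.2] T [0.5  0.63 0.07] p [417.2 246.6  70.2] w44.8 tilt4.00
scene plate tilt deg x 0.08 y 0.01 z 29.4 dot/plain shoulder H [(array([26.6, 27.3, 28.2, 29.3]), np.int64(87)), (array([21. , 21.9, 23.2, 24.2]), np.int64(34))]
plate scene ((416.72735595703125, 251.37570190429688), (267.00909423828125, 109.80494689941406), 81.85318756103516)
```

```bash
python3 - <<'E'
from h import *
for a in((.0132,.0135),(.0127,.0158),(.0122,.0180)):
    bot.servo_line(*pose(*a),v=.010);bot.sleep(.1);st(a)
ends();plate()
E
```

```text
(0.0132, 0.0135) t13.07 F [-1.9  2.9 -7.1] T [ 0.66  0.48 -0.01] p [417.6 249.4  70.7] w44.4 tilt-0.10
(0.0127, 0.0158) t13.47 F [ -0.6   6.2 -12.7] T [1.44 0.03 0.01] p [417.7 250.6  71.1] w44.4 tilt-1.97
(0.0122, 0.018) t13.87 F [  0.6   6.9 -15.9] T [ 1.74 -0.21  0.04] p [417.9 251.6  71.7] w44.5 tilt-3.79
scene plate tilt deg x 0.07 y 0.01 z 29.5 dot/plain shoulder H [(array([23.4, 24. , 25. , 27.4]), np.int64(71)), (array([27.4, 27.9, 28.9, 29.5]), np.int64(38))]
plate scene ((416.5931091308594, 251.0778045654297), (267.7646484375, 109.68765258789062), 81.69306182861328)
```

```bash
python3 - <<'E'
from h import *
for a in((.0148,.0150),(.0172,.0146),(.0200,.0142)):
    bot.servo_line(*pose(*a),v=.010);bot.sleep(.1);st(a)
ends();plate()
for a in((.0165,.0178),(.0158,.0205),(.0152,.0230)):
    bot.servo_line(*pose(*a),v=.010);bot.sleep(.1);st(a)
ends();im=plate();cv2.imwrite("pics/s4.png",cv2.resize(im[260:400,230:410,::-1],None,fx=4,fy=4,interpolation=2))
E
```

```text
(0.0148, 0.015) t14.47 F [-0.5  3.7 -9.3] T [1.22 0.17 0.08] p [417.5 248.5  72.3] w44.3 tilt-0.11
(0.0172, 0.0146) t14.88 F [  0.2   3.7 -11.8] T [1.03 0.02 0.02] p [417.2 246.9  72.8] w44.6 tilt1.75
(0.02, 0.0142) t15.31 F [  0.1   1.2 -12.3] T [ 0.66 -0.14 -0.05] p [416.9 245.   73.7] w44.8 tilt3.83
scene plate tilt deg x -0.03 y -0.00 z 29.4 dot/plain shoulder H [(array([29.6, 30.6, 31.3, 32. ]), np.int64(103)), (array([25.5, 26.3, 27.3, 31. ]), np.int64(28))]
plate scene ((416.7333068847656, 251.5221405029297), (266.86798095703125, 110.05575561523438), 81.77912139892578)
(0.0165, 0.0178) t15.97 F [-3.3 -3.9  7.4] T [-0.38  0.83 -0.04] p [417.6 249.2  76.3] w44.3 tilt-1.12
(0.0158, 0.0205) t16.40 F [-3.8 -2.5  7.7] T [-0.16  0.91  0.04] p [418.1 252.   77.5] w44.6 tilt-3.23
(0.0152, 0.023) t16.81 F [-2.8  0.1  8.9] T [0.23 0.74 0.07] p [418.9 254.4  78.8] w44.6 tilt-5.18
scene plate tilt deg x 0.03 y 0.01 z 29.5 dot/plain shoulder H [(array([29.5, 30.2, 31. , 32.2]), np.int64(59)), (array([31. , 35.8, 36.7, 37.2]), np.int64(50))]
plate scene ((417.216064453125, 251.60093688964844), (266.86407470703125, 110.7884750366211), 82.06019592285156)
```

View pics/s4.png

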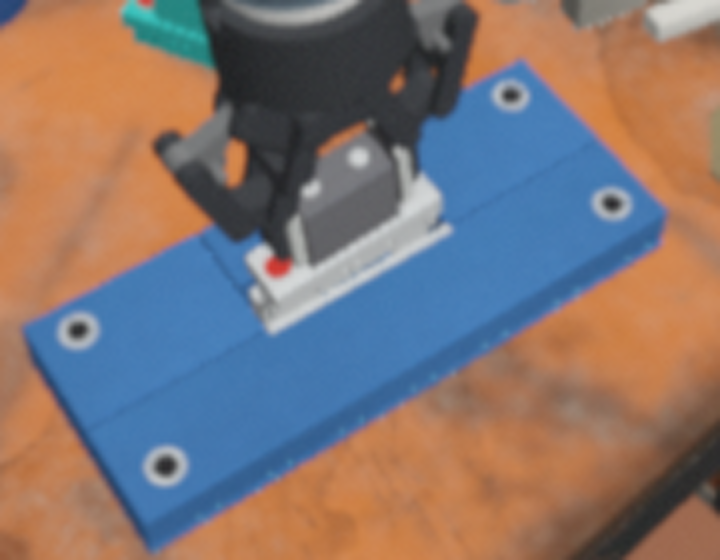

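The plain end's tongue is now just out (+24 mm) and the dot end still has about 2 mm in the slot, plate flat. Next I raise the dot end clear, then level up to the holding height.

```bash
python3 - <<'E'
from h import *
for a in((.0195,.0230),(.024,.024),(.034,.034)):
    bot.servo_line(*pose(*a),v=.015);bot.sleep(.15);st(a)
ends();ends(n="top");im=plate();cv2.imwrite("pics/s5.png",cv2.resize(im[260:400,230:410,::-1],None,fx=4,fy=4,interpolation=2))
E
```

```text
(0.0195, 0.023) t17.41 F [ 0.8  0.5 -3.5] T [0.13 0.   0.01] p [417.6 250.3  78.3] w44.2 tilt-2.40
(0.024, 0.024) t17.92 F [ 0.6  0.3 -4.2] T [0.01 0.   0.05] p [417.1 248.9  81. ] w44.6 tilt0.00
(0.034, 0.034) t18.88 F [-0.  0. -4.] T [ 0.06 -0.03  0.02] p [417.1 248.5  90.9] w44.6 tilt-0.01
scene plate tilt deg x 0.02 y -0.00 z 29.4 dot/plain shoulder H [(array([15. , 16.3, 17.5, 18.9]), np.int64(16)), (array([14.7, 17.6, 19.3, 20.3]), np.int64(15))]
top plate tilt deg x -0.67 y 0.19 z 30.8 dot/plain shoulder H [(None, np.int64(0)), (None, np.int64(0))]
plate scene ((416.6753845214844, 251.2601776123047), (267.50775146484375, 110.52893829345703), 81.80885314941406)
```

View pics/s5.png

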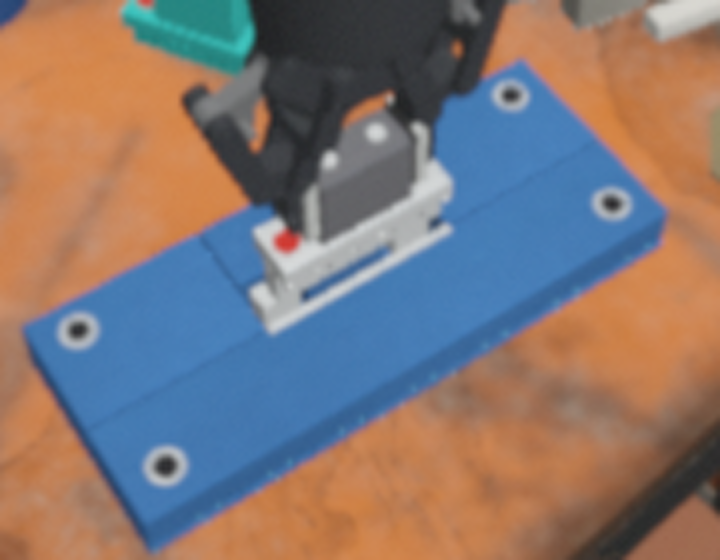

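```bash
sed -i 's/(H>6)&(H<40)/(H>HLO)\&(H<HLO+20)/; s/^def ends/HLO=6\ndef ends/' h.py; python3 - <<'E'
import h
from h import *
h.HLO=37;h.ends()
n="scene";im,d=bot.get_image(n);W=unproj(n,d);L=np.stack([(W-C0)@EX,(W-C0)@EY,W[...,2]],-1)*1000
hsv=cv2.cvtColor(im,cv2.COLOR_RGB2HSV)
m=(abs(L[...,0])<13)&(abs(L[...,1])<46)&(L[...,2]>69)&(L[...,2]<84)&(hsv[...,1]<70)&(hsv[...,2]>130)&(d>0)&(abs(L[...,1])>25)
q=L[m];print(len(q),"shoulder-top slope deg",np.degrees(np.polyfit(q[:,1],q[:,2],1)[0]),"y range",q[:,1].min(),q[:,1].max(),"x mean",q[:,0].mean())
red=((hsv[...,0]<8)|(hsv[...,0]>172))&(hsv[...,1]>140)&(abs(L[...,0])<20)&(abs(L[...,1])<60)&(L[...,2]>60);print("red",red.sum(),L[red].mean(0))
for l in("dot_end","plain_end","block","grip"):
    print(l,[(np.round(r["xyz"],4),round(r["p"],2)) for r in bot.spot_point(l,n) if abs(r["xyz"][0]-.417)<.06])
E
```

```text
scene plate tilt deg x -0.02 y -0.02 z 29.5 dot/plain shoulder H [(array([45. , 45.6, 46.2, 47.4]), np.int64(83)), (array([45. , 45.6, 46.2, 46.6]), np.int64(30))]
176 shoulder-top slope deg 0.22045189624561082 y range -42.16625544907619 42.39442051232153 x mean -4.547411606179509
red 16 [ 0.77053432 32.99818585 75.62596078]
dot_end [(array([0.4223, 0.2888, 0.0661]), 0.61)]
plain_end [(array([0.4139, 0.2092, 0.0654]), 0.73)]
block [(array([0.4156, 0.2457, 0.041 ]), 0.64)]
grip [(array([0.4182, 0.2484, 0.0924]), 0.97)]
```

The block is free and level: both shoulder ends are 45.6 mm above the plate, about 13.6 mm clearance. I'll nudge it 1.5 mm to centre it over the slot, then hand in.

```bash
python3 - <<'E'
import h
from h import *
h.HLO=37
p,q=pose(.034,.034)
bot.servo_line(p+EY*.0018,q,v=.01);bot.sleep(.5);st();h.ends();plate()
bot.job_done();st()
E
```

```text
t20.17 F [ 0.6  0.9 -4.8] T [ 0.07 -0.01 -0.  ] p [417.4 250.4  91. ] w44.5 tilt-0.00
scene plate tilt deg x 0.06 y 0.01 z 29.4 dot/plain shoulder H [(array([44.6, 45.7, 46.7, 47.9]), np.int64(73)), (array([44.9, 45.5, 46.2, 46.5]), np.int64(35))]
plate scene ((416.8108825683594, 251.42034912109375), (267.6126403808594, 110.7187728881836), 82.10968017578125)
the job is handed in; nothing more can be done
the job is handed in; nothing more can be done
```

The steel block is out of its slot and still in the gripper, held level over the slot. The job was handed in at about 20 s.

**What I did:** I gripped the block by its dark grip, fingers along its length, at 115 N. I then rocked it out in eight strokes, dot end first, then the plain end above it, and so on. The first seven strokes kept both ends in the slot, and the eighth brought the plain end's tongue just clear. After that I raised the dot end clear and lifted the block level.

**Last checks:**
- **Block:** both shoulder ends measure about 45.6 mm above the plate, so the tongue clears it by about 13.5 mm. The arm's tilt reads 0.0°.
- **Grip:** the tool carries 4–5 N, which is just the block's weight.
- **Plate:** flat to within 0.1° after every stroke, with its top still at 29.4 mm. I saw no lifting.

**Less than perfect:**
- **Plate slid:** it moved about 2 mm in −x and 1 mm in +y during the early strokes. I re-aimed to follow it.
- **Pull came close to the limit:** it peaked at about 28 N on the fourth stroke. By my estimate about 30 N (plate plus block) would have lifted the plate. I changed the strokes after that, and the pull stayed at 16 N or less.
- **Top camera:** it gave no usable block heights because the gripper was in the way, so the heights come from the scene camera alone.

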